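# Cap a paint-sample tube and hold it on its side for a leak check

## Task

One of the three flip-cap sample tubes in the wooden rack has been left open: while it stands in the rack press its cap fully shut, then draw that tube straight up out of the rack, turn it over onto its side and keep it held up in the gripper, roughly level and at least 20 cm above the worktable, as for a leak check. Finish while still holding it there, cap still shut, with only the gripper carrying it; leave the other two tubes standing in the rack and do not disturb the things lying around.

Things in the scene. Friction and masses are not known exactly. Their poses are not given: they have to be found in the camera images.
- rack: Oiled wooden block, 70 (x) x 250 (y) x 62 mm high, fixed to the table, with three vertical round holes in a row along its own y axis at y = -80, 0 and +80 mm, each 32 mm wide and 47 mm deep (hole floors 15 mm above the table). Origin: centre of the underside, z up; its own -x side is the front, towards the robot.
- open_tube: The tube whose cap stands open: round opaque white plastic tube, 30 mm diameter, 112 mm foot to rim, the top 65 mm above the rack; about 80 g, loose, in any of the three holes. Flush grey band at 70 mm. Origin: centre of the foot, z towards the cap; x axis as the rack's; cap hinge on its +x side (away from the robot), so its y sides are free for the fingers. Bears a 40 N squeeze.
- tube_mid (a point): Centre of the open tube, on its axis 56 mm above the foot; axes as the tube's.
- cap_hinge (a point): The hinge pin of the open tube's cap, fixed on the tube: 18.5 mm from the tube's axis on its +x side, at rim height (112 mm above the foot). The pin lies along the tube's y axis.
- cap_tab (a point): Thumb tab of the cap, at its free edge, 37 mm from the hinge pin; it moves with the cap. With the cap shut it lies 18.5 mm from the tube's axis on its -x side, 5 mm above the rim.
- cap (a joint): Opening angle of the cap in rad: 0 = fully shut, flat on the rim (the stop); grows as the tab rises and swings back to the hinge side, 1.9 at most. Starts at 0.7 to 1.4. Grey disc 31 mm across, 6 mm thick, with a tab 12 mm wide. Lightly stiff hinge (under 1 N at the tab), no spring, no latch: the cap stays where it is left, in any attitude.
- spare_a: A tube of the same shape and size whose cap is shut (not an opening part), 118 mm high over the cap; stands in another hole and shall stay there. Origin: centre of the foot, z up.
- spare_b: The third tube, exactly like spare_a.
- brush_c: Flat paint brush with a wooden handle, 219 x 53 x 15 mm, lying in front of the rack (robot side); a bystander. Origin: centre of its underside.
- gouache_1: Round paint jar, 61 mm wide, 74 mm high, standing behind the rack; a bystander. Origin: centre of its underside. Obstacle for the arm, always in place: a wall shelf above and beyond this jar, its underside at z 0.43, its front edge at x 0.63, over all of the left side.
- chalk_0: Square stick of chalk, 13 x 65 x 13 mm, lying behind the rack; a bystander. Origin: centre of its underside.
- masking_tape: Roll of masking tape lying flat, 103 mm across, 25 mm high, to the right of the rack; a bystander. Origin: centre of its underside.
- screw_tin: Small round tin, 76 mm wide, 58 mm high, right of the rack; a bystander. Origin: centre of its underside. Obstacle for the arm, always in place: between this tin and the robot the tall brown post of a clamp stand (axis at x 0.32, y 0.02, 45 mm thick, 0.73 m high, its clamp at z 0.45 reaching to the right).

How it is judged:
By the outcome, as a careful person would: the job done as asked, in the order asked, and still so for the second after the job is handed in, while the arm keeps its last pose, push and grip.
It also fails if it takes over 45 s, if anything falls off the work surface, if the arm or the gripper's body presses on something with over 40 N, if the wrist force passes 120 N, or if a joint passes its speed limit or range.

## Robot

A 6-joint arm with a two-finger parallel gripper is mounted at the origin on the work surface; the furniture and walls round the work are solid. World frame = base frame: x ahead of the robot, y to its left, z up, the work surface at z = 0. Lengths are in mm, angles in rad, forces in N, time in s.
With the tool pointing down it reaches from about 375 to 750 mm from the base axis. Payload 9 kg.
Tool frame: the origin (TCP) lies on the centre line of the jaws, within the pads' length; the fingertips stand 19 mm ahead of it and the grasp point (between the pads) is the TCP; z points along the fingers, y is the line along which they close (so a half turn about z gives the same grasp; the last joint's range is limited). The gripper opens to 85 mm and grips with 20 to 120 N. Pads are 22 mm wide; open, the fingers measure 114 mm over their backs; the gripper's body (76 mm by 85 mm) begins 54 mm behind the grasp point. The pads swing forward as they close: fully open they stand 13 mm farther back than shut.
Start: joints at [0.94, 0.104, 0.097, 1.564, 0, 1.353], TCP at [240.712, 549.629, 250.331] pointing down, gripper open.
Joint ranges: [-2.99, 2.99], [-0.84, 1.86], [-1.1, 1.16], [-1.84, 2.11], [-1.51, 1.56], [-3.14, 3.14]. Speed limits (rad/s): [2.22, 2.22, 2.57, 3.14, 3.14, 3.14].

## Interface

Orientations are given as a rotation vector (axis times angle).
In Python, from rig import robot gives the robot as it stands.
- The arm moves only by the tool shift_gripper, called after "Call:" in YAML: its name, and indented under it one key for each argument. Schema: {"type":"object","properties":{"rows":{"type":"string"},"jaw":{"type":"number"},"grip_force":{"type":"number"},"only":{"type":"string"},"quiet":{"type":"boolean"},"lines":{"type":"string"}},"required":["rows"],"additionalProperties":false}. rows is a string of 1 to 5 rows, parted by semicolons, with the numbers parted by commas; each row has 6 numbers: dx, dy, dz in m, then a rotation vector rx, ry, rz in units of 0.2 rad; each row is the pose to reach, as a shift and turn from the pose commanded when the call began, along the tool's axes at that moment; what a row does not reach only later rows make up. A row lasts 1/8 s, in which the tool goes at most 62.5 mm and 0.188 rad, less where a joint would pass 70% of its speed; a pose out of reach is approached as far as the arm can. jaw is the opening from 0.0 (shut) to 1.0 (fully open), set as the call begins (left out keeps the last). The fingers move at their own pace and stop on an object; grip_force is the grip in N (left out, the last holds). Time passes only in rows, so rows that do not move let the fingers close. The tool returns the time, the measured TCP pose, the force, the opening and the grip force at its end. only (a regular expression) keeps the lines of the reply that match it, lines (a string "A,B") keeps lines A to B, and quiet returns only ok. Input that does not fit is refused with a message, and nothing moves.
- robot.sense(): the state, without advancing time (a new reading comes with each control period).
- robot.capture(name): name is "side" or "top" or "wrist"; returns the picture (384x512x3 uint8, red, green, blue); there is no depth.
- robot.calibration(name): a dict with "fov_y" (degrees; the focal length in pixels is half the picture's height over the tangent of half this angle, whatever the lens; pixels are square), "cx", "cy" (the principal point, pixels), "dist_coeffs" ([k1, k2, p1, p2, k3] as OpenCV has them; the pictures are not rectified), "R" (3x3) and "t" (3): a world point X has camera coordinates R X + t; the wrist camera has in their place "T_tool_cam" (4x4, takes a point from camera to tool coordinates, whose origin is the TCP and whose axes are the flange's). Camera axes: x right, y down, z forward; pixel columns grow to the right and rows downward; lengths in mm; the calibration is good to about 2 mm. A picture is of the moment at which its call begins: read the wrist's pose just before it. calibration takes no time and is no camera call.
- robot.job_done(): hands the job in; it is judged then, once.
The state is a dict: "t": time; "joint_positions": joint angles; "joint_velocities": joint speeds; "effort": joint torques, N m; "tool_pos": TCP position; "ee_rot": TCP orientation; "wrist_force": force on the tool from outside, world axes, zero at the start; "moment": the same for the moment, N m; "grip_width": opening from 0.0 (shut) to 1.0 (fully open); "gripper_force": force on a finger pad.
Only numpy, scipy, OpenCV 4.12 (cv2) and the standard library are available. Lean on these libraries where they do the work, as an engineer would, in place of code of your own. Each camera call takes 0.05 s, during which the arm holds its last target. There are 200 camera calls.

## Working session

There is one attempt and no reset: what is moved stays moved. The work goes in short steps, Python scripts to look and compute and a tool call to move; the robot and the scene stay as the last step left them, time stands still between calls to the robot, and variables do not carry over. Pictures are saved under pics/ and viewed, at most 10 in all, crops included, and the job is handed in when it is done.

```bash
ls; mkdir -p pics
```

Create h.py:
```python
import numpy as np,cv2
from rig import robot
from scipy.spatial.transform import Rotation as Ro
def K(c):
    f=192/np.tan(np.radians(c['fov_y'])/2); return np.array([[f,0,c['cx']],[0,f,c['cy']],[0,0,1.]])
def ext(n,s=None):
    c=robot.calibration(n)
    if n!='wrist': R,t=np.array(c['R']),np.array(c['t'])
    else:
        s=s or robot.sense(); T=np.eye(4);T[:3,:3]=Ro.from_rotvec(s['ee_rot']).as_matrix();T[:3,3]=s['tool_pos']
        T=np.linalg.inv(T@np.array(c['T_tool_cam'])); R,t=T[:3,:3],T[:3,3]
    return c,R,t
def ray(n,uv,s=None):
    c,R,t=ext(n,s); p=cv2.undistortPoints(np.array([[uv]],float),K(c),np.array(c['dist_coeffs']))[0,0]
    d=R.T@np.array([p[0],p[1],1]); return -R.T@t,d/np.linalg.norm(d)
def onz(n,uv,z,s=None):
    o,d=ray(n,uv,s); return o+d*(z-o[2])/d[2]
def tri(*rs):
    A=0;b=0
    for o,d in rs:
        P=np.eye(3)-np.outer(d,d);A=A+P;b=b+P@o
    x=np.linalg.solve(A,b); return x,[np.linalg.norm((np.eye(3)-np.outer(d,d))@(x-o)) for o,d in rs]
def proj(n,X,s=None):
    c,R,t=ext(n,s); return cv2.projectPoints(np.array(X,float).reshape(-1,1,3),cv2.Rodrigues(R)[0],t,K(c),np.array(c['dist_coeffs']))[0][:,0]
def save(n,name):
    im=robot.capture(n); cv2.imwrite('pics/'+name,im[:,:,::-1]); return im
```

Run:
```python
from h import *
ims=[save(n,n+'0.png') for n in ('side','top','wrist')]
cv2.imwrite('pics/a.png',np.hstack(ims[:2])[:,:,::-1])
for n in('side','top'):
    c,R,t=ext(n);print(n,-R.T@t,R[2],c['fov_y'])
print(robot.calibration('wrist')['T_tool_cam'],robot.sense())
```

```text
pics
rig.py
side [ 202.81352585 -799.46993413  491.05746243] [ 0.25299674  0.8799477  -0.40210034] 57.60746978444343
top [385.07116191  56.86888073 951.37403555] [ 0.08885603 -0.04450966 -0.99504949] 56.56244478396011
[[-1.35322151e-03 -9.56374499e-01 -2.92140354e-01  7.39302146e+01]
 [ 9.99998974e-01 -1.15712936e-03 -8.44015928e-04  2.09421880e-01]
 [ 4.69151130e-04 -2.92141197e-01  9.56375084e-01 -1.24333231e+02]
 [ 0.00000000e+00  0.00000000e+00  0.00000000e+00  1.00000000e+00]] {'t': 0.15, 'joint_positions': array([9.40310061e-01, 1.04559520e-01, 9.66786828e-02, 1.56389624e+00,
       1.49346449e-05, 1.35310322e+00]), 'joint_velocities': array([ 0.00029804, -0.00135378,  0.00178025,  0.00156092, -0.00124472,
        0.00049735]), 'effort': array([ 2.93333782e-03, -5.57355595e+01,  5.04008281e+01,  1.25650770e-02,
       -3.47862597e-04, -1.16290244e-05]), 'tool_pos': array([240.5517299 , 549.42674075, 249.71941009]), 'ee_rot': array([-6.43734531e-01, -3.07450602e+00,  1.39424532e-03]), 'wrist_force': array([-0.63486114,  0.6323542 ,  0.84974205]), 'moment': array([-0.018282  ,  0.0351827 ,  0.01400299]), 'gripper_force': 0.0, 'grip_width': 0.9993447033887991}
```

View pics/side0.png

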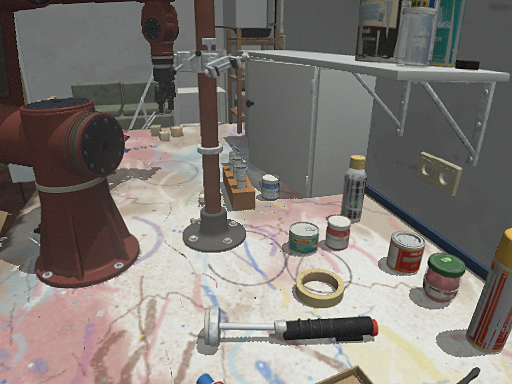

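View pics/top0.png

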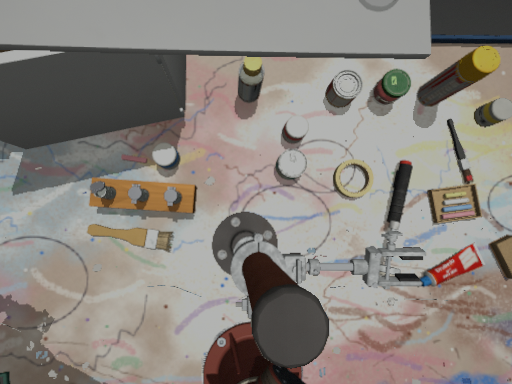

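Side view: the rack is at about (237,185), partly beside the post. In the top view the rack is at (143,195), with three tubes at about (100,188), (137,193) and (172,195), the brush in front and the jar at (166,155). Next I zoom in.

Run:
```python
import cv2,numpy as np
t=cv2.imread('pics/top0.png')[135:260,70:220];s=cv2.imread('pics/side0.png')[130:220,200:290]
w=cv2.imread('pics/wrist0.png')
a=cv2.resize(t,None,fx=3,fy=3,interpolation=3);b=cv2.resize(s,(340,340),interpolation=3)
c=np.zeros((600,800,3),np.uint8);c[:375,:450]=a;c[:340,455:795]=b;c[380:600,:293]=cv2.resize(w,(293,220));cv2.imwrite('pics/b.png',c)
```

```text
(no output)
```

View pics/b.png

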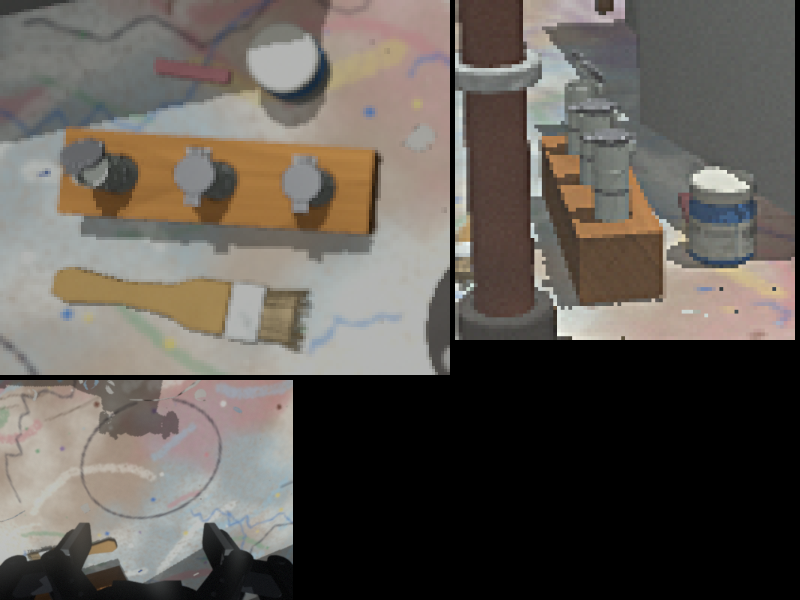

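The leftmost (+y) tube, at top pixel (98,190), is the open one: its cap disc is tilted up and back. The chalk and jar lie behind the rack, and the brush lies in front. I measure the rack in the top view, triangulating its height with the side view.

Run:
```python
from h import *
t=cv2.imread('pics/top0.png');hsv=cv2.cvtColor(t,cv2.COLOR_BGR2HSV)
m=cv2.inRange(hsv,(5,120,60),(22,255,255));m[:, :85]=0;m[:,200:]=0;m[:172]=0;m[218:]=0
m=cv2.morphologyEx(m,cv2.MORPH_CLOSE,np.ones((5,5)))
c=max(cv2.findContours(m,0,2)[0],key=cv2.contourArea)
r=cv2.minAreaRect(c);b=cv2.boxPoints(r);print(r)
P=np.array([onz('top',p,62) for p in b]);print(P.round(1), P.mean(0).round(1))
for i in range(4):print(np.linalg.norm(P[i]-P[i-1]).round(1),np.degrees(np.arctan2(*(P[i]-P[i-1])[[1,0]])).round(1))
# shut cap centers: pixel top & side
print('spare caps', onz('top',(70+193/3,135+175/3),118),onz('top',(70+302/3,135+183/3),118))
print('open rim',onz('top',(70+93/3,135+172/3),112))
s=90/340
for a,bp in (((302,183),(608,132)),((193,175),(596,103))):
    print(tri(ray('top',(70+a[0]/3,135+a[1]/3)),ray('side',(200+(bp[0]-455)*s,130+bp[1]*s))))
```

```text
((141.80154418945312, 195.077392578125), (104.14458465576172, 27.980493545532227), 3.9004933834075928)
[[417.8 399.7  62. ]
 [486.1 397.8  62. ]
 [469.9 145.3  62. ]
 [400.6 149.   62. ]] [443.6 273.   62. ]
251.2 86.1
68.3 -1.6
253.0 -93.7
69.4 176.9
spare caps [443.83672798 277.50399478 118.        ] [437.92173032 194.67997864 118.        ]
open rim [446.32810108 354.51807305 112.        ]
(array([438.02954323, 191.91754373, 133.24542814]), [np.float64(1.1010633349288002), np.float64(1.1010633349286425)])
(array([445.42938331, 273.30060732, 131.7302168 ]), [np.float64(2.6229895272905526), np.float64(2.6229895272905237)])
```

The manual's scale: shifts go in m and turns go in units of 0.2 rad. Converting my numbers, -81 mm is -0.081, -69 mm is -0.069, -0.344 rad is -1.72.

Call:
shift_gripper:
  rows: "-0.04,-0.017,-0.02,0,0,-0.35;-0.08,-0.034,-0.04,0,0,-0.7;-0.12,-0.052,-0.06,0,0,-1.05;-0.16,-0.069,-0.07,0,0,-1.4;-0.188,-0.081,-0.07,0,0,-1.72"

```text
t: 0.78
tool_pos: [381.8, 398.8, 321.2]
ee_rot: [0.106, 3.139, 0.001]
wrist_force: [1.2, 0.6, -0.4]
grip_width: 1.0
gripper_force: 0.0
```

Call:
shift_gripper:
  rows: "0,0,0,0,0,0;0,0,0,0,0,0"

```text
t: 1.02
tool_pos: [380.1, 400.2, 320.0]
ee_rot: [-0.109, -3.139, 0.0]
wrist_force: [0.4, 0.1, 0.4]
grip_width: 0.999
gripper_force: 0.0
```

Run:
```python
from h import *
s=robot.sense();print(s['tool_pos'],s['ee_rot'],s['joint_positions']);np.save('s1.npy',s,allow_pickle=True);save('wrist','w1.png')
```

```text
[380.07258545 400.20819707 320.04480452] [-1.09490088e-01 -3.13908952e+00  1.72258594e-05] [ 5.73995183e-01 -1.39757198e-02  1.03442429e-01  1.68870820e+00
  3.30862404e-04  6.43725969e-01]
```

Scaled: -90 mm is -0.09, -40 mm is -0.04.

Call:
shift_gripper:
  rows: "0,-0.04,0,0,0,0;0,-0.09,0,0,0,0;0,-0.09,0,0,0,0;0,-0.09,0,0,0,0"

```text
t: 1.58
tool_pos: [374.0, 311.0, 320.4]
ee_rot: [0.108, 3.139, 0.001]
wrist_force: [0.3, 0.1, -0.5]
grip_width: 1.001
gripper_force: 0.0
```

Run:
```python
from h import *
s=robot.sense();print(s['tool_pos'],s['ee_rot']);np.save('s2.npy',s,allow_pickle=True);save('wrist','w2.png')
a,b=cv2.imread('pics/w1.png'),cv2.imread('pics/w2.png')
cv2.imwrite('pics/c.png',np.vstack([cv2.resize(x[:220],(698,300)) for x in (a,b)]))
```

```text
[373.9855104  311.00181823 320.44608203] [1.07584493e-01 3.13935860e+00 1.06018761e-03]
```

View pics/c.png

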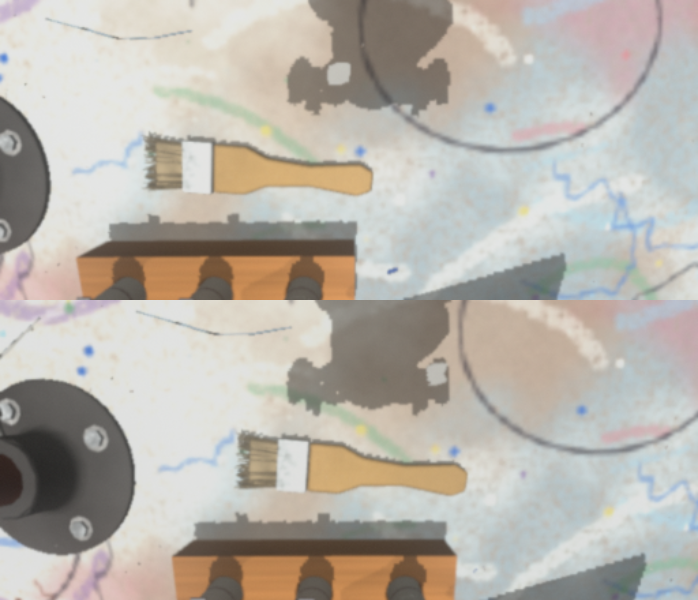

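In both wrist pictures image-down is +x. The rack's front edge is at about row 185 of the original, with the tubes in the cropped lower half. I view the lower parts.

Run:
```python
import cv2,numpy as np
a,b=cv2.imread('pics/w1.png'),cv2.imread('pics/w2.png')
cv2.imwrite('pics/d.png',np.hstack([cv2.resize(x[180:384,150+50*i:350+50*i],(400,408)) for i,x in enumerate((a,b))]))
```

```text
(no output)
```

View pics/d.png

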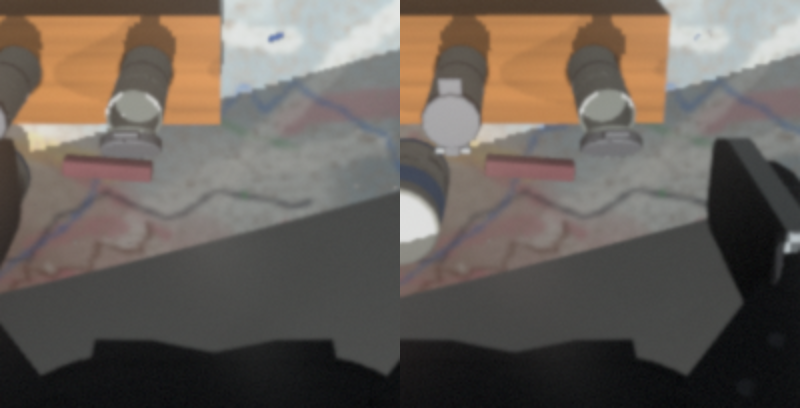

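Both views show the open rim ellipse, at (217.5,236) in w1 and (303.5,236.5) in w2. The tilted cap is just below it, at about (215.5,251) and (305.5,250). I triangulate.

Run:
```python
from h import *
s1=np.load('s1.npy',allow_pickle=True).item();s2=np.load('s2.npy',allow_pickle=True).item()
def T(a,b,*e): return tri(ray('wrist',a,s1),ray('wrist',b,s2),*e)
print('rim',T((217.5,236),(303.5,236.5)),T((217.5,236),(303.5,236.5),ray('top',(101,192.3))))
print('rim z127',onz('wrist',(217.5,236),127,s1),onz('wrist',(303.5,236.5),127,s2))
print('cap',T((215.5,251.5),(305.5,250.)),T((215.5,251.5),(305.5,250.),ray('top',(97.3,187.7))))
print('far edge',T((215.5,258.5),(305.5,258.5)))
print('spare cap z133',onz('wrist',(225.5,240.5),133,s2))
u=np.array([.068,.998,0]);f=np.array([.998,-.068,0])
# predicted far-edge/tab pixels for theta given tube axis A
A=np.array([447.,352,127]);H=A+18.5*f
for th in (.7,.9,1.1,1.2,1.3,1.4):
    n=-np.cos(th)*f+np.array([0,0,np.sin(th)]);k=np.sin(th)*f+np.array([0,0,np.cos(th)])
    X=[H+18.5*n+3*k,H+37*n+3*k]
    print(th,X[1].round(),*[proj('wrist',X,s).round(1).tolist() for s in(s1,s2)],proj('top',X).round(1).tolist(),proj('side',X).round(1).tolist())
```

```text
rim (array([450.14001755, 354.49203316, 124.56567753]), [np.float64(0.5469157959430945), np.float64(0.546915795943107)]) (array([448.31611354, 353.10923036, 124.92904771]), [np.float64(1.8406535136671371), np.float64(2.375411771021153), np.float64(4.080534173917137)])
rim z127 [448.45335184 354.95507817 127.        ] [449.59824587 354.18640694 127.        ]
cap (array([457.18526913, 353.82778482, 143.43037791]), [np.float64(0.4437501279128332), np.float64(0.44375012791286556)]) (array([455.78038797, 353.1059715 , 144.39557663]), [np.float64(1.5624721821370533), np.float64(0.6762118724440249), np.float64(2.1949713089531464)])
far edge (array([464.43771187, 353.30209394, 145.92268672]), [np.float64(0.29788500120354017), np.float64(0.29788500120334505)])
spare cap z133 [445.63398972 274.41448002 133.        ]
0.7 [439. 353. 153.] [[213.1, 246.6], [210.9, 238.7]] [[302.9, 246.0], [305.1, 238.2]] [[97.7, 188.3], [95.0, 194.2]] [[233.6, 147.8], [229.5, 144.7]]
0.9 [445. 352. 158.] [[212.9, 250.4], [210.5, 246.4]] [[303.0, 249.8], [305.5, 245.8]] [[97.5, 186.8], [94.5, 191.5]] [[234.5, 147.1], [231.1, 143.3]]
1.1 [451. 352. 161.] [[212.9, 254.2], [210.4, 254.4]] [[303.1, 253.6], [305.7, 253.8]] [[97.4, 185.2], [94.2, 188.3]] [[235.4, 146.7], [233.0, 142.2]]
1.2 [455. 351. 163.] [[212.9, 256.1], [210.4, 258.4]] [[303.0, 255.5], [305.7, 257.8]] [[97.4, 184.4], [94.2, 186.7]] [[235.9, 146.5], [234.0, 141.8]]
1.3 [458. 351. 163.] [[213.0, 257.9], [210.4, 262.3]] [[303.0, 257.3], [305.7, 261.7]] [[97.5, 183.5], [94.2, 185.0]] [[236.5, 146.4], [235.0, 141.5]]
1.4 [462. 351. 164.] [[213.1, 259.6], [210.6, 266.0]] [[302.9, 259.0], [305.6, 265.4]] [[97.6, 182.7], [94.3, 183.3]] [[237.0, 146.3], [236.0, 141.3]]
```

Call:
shift_gripper:
  rows: "-0.02,0.012,0.02,0,0,0;-0.04,0.024,0.05,0,0,0;-0.06,0.037,0.08,0,0,0;-0.08,0.048,0.105,0,0,0;-0.08,0.048,0.12,0,0,0"
  jaw: 0
  grip_force: 30

```text
t: 2.25
tool_pos: [457.2, 353.7, 198.0]
ee_rot: [-0.106, -3.138, 0.001]
wrist_force: [0.0, -0.4, -0.1]
grip_width: -0.004
gripper_force: 0.0
```

Call:
shift_gripper:
  rows: "0,0,0,0,0,0;0,0,0,0,0,0"

```text
t: 2.5
tool_pos: [457.1, 353.0, 201.6]
ee_rot: [0.107, 3.139, 0.001]
wrist_force: [-0.4, 0.5, 0.9]
grip_width: -0.006
gripper_force: 0.0
```

Run:
```python
from h import *
s=robot.sense();print(s['tool_pos'],s['ee_rot'],s['wrist_force'],s['grip_width']);im=save('wrist','w3.png');t=save('side','s3.png');u=save('top','t3.png')
c=np.zeros((384,800,3),np.uint8);c[:288,:384]=cv2.resize(im,(384,288));c[:320,390:590]=cv2.resize(t[110:190,210:260],(200,320));c[:200,595:795]=cv2.resize(u[160:210,80:130],(200,200));cv2.imwrite('pics/e.png',c[:,:,::-1])
```

```text
[457.12734501 353.00455296 201.56222287] [1.07123917e-01 3.13857100e+00 1.17333572e-03] [-0.35007733  0.46254786  0.93521989] -0.006164800381082242
```

View pics/e.png

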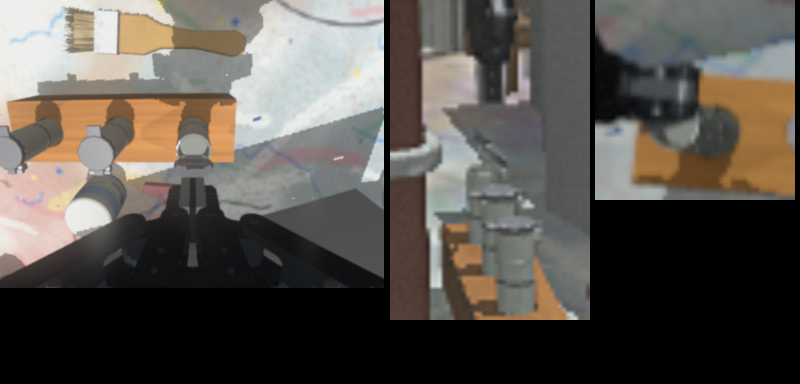

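The closed fingertips are centred over the cap (side crop (492,103), cap at (490,148)). I press down, drifting towards the tab.

Scaled: 43 mm is 0.043, 25 mm is 0.025.

Call:
shift_gripper:
  rows: "0,0,0.015,0,0,0;0,0,0.025,0,0,0;0.003,0,0.032,0,0,0;0.006,0,0.038,0,0,0;0.008,0,0.043,0,0,0"
  jaw: 0
  grip_force: 30

```text
t: 3.28
tool_pos: [449.1, 353.2, 157.0]
ee_rot: [-0.108, -3.14, -0.0]
wrist_force: [0.2, -0.4, 0.6]
grip_width: -0.002
gripper_force: 0.2
```

Call:
shift_gripper:
  rows: "0.001,0,0.002,0,0,0;0.001,0,0.003,0,0,0;0.002,0,0.004,0,0,0"

```text
t: 3.65
tool_pos: [447.6, 353.4, 153.5]
ee_rot: [0.108, 3.139, 0.0]
wrist_force: [-0.2, 1.4, 0.1]
grip_width: -0.001
gripper_force: 0.2
```

Scaled: 2 mm is 0.002, 1 mm is 0.001.

Call:
shift_gripper:
  rows: "0,0,0.001,0,0,0;0,0,0.002,0,0,0;0,0,0.002,0,0,0"

```text
t: 4.03
tool_pos: [447.9, 353.6, 152.5]
ee_rot: [0.108, 3.138, 0.002]
wrist_force: [-0.5, -0.4, 6.9]
grip_width: -0.0
gripper_force: 3.3
```

Call:
shift_gripper:
  rows: "0,0,0.001,0,0,0;0,0,0.001,0,0,0"

```text
t: 4.28
tool_pos: [448.2, 353.8, 152.3]
ee_rot: [0.108, 3.137, 0.002]
wrist_force: [-2.0, -0.4, 11.2]
grip_width: -0.0
gripper_force: 5.8
```

Call:
shift_gripper:
  rows: "0,0,0.001,0,0,0;0,0,0.001,0,0,0"

```text
t: 4.53
tool_pos: [448.4, 354.0, 152.1]
ee_rot: [0.108, 3.136, 0.003]
wrist_force: [-4.3, -1.1, 16.9]
grip_width: 0.001
gripper_force: 8.5
```

Firm stop at tip height 133 mm with 17 N, so the cap is shut. I back off upward and open partly, then look.

Call:
shift_gripper:
  rows: "0,0,-0.01,0,0,0;0,0,-0.045,0,0,0;0,0,-0.055,0,0,0;0,0,-0.055,0,0,0;0,0,-0.055,0,0,0"
  jaw: 0.75

```text
t: 5.15
tool_pos: [446.9, 353.1, 203.0]
ee_rot: [-0.108, -3.138, 0.001]
wrist_force: [0.5, -0.4, -0.2]
grip_width: 0.751
gripper_force: 0.0
```

Run:
```python
from h import *
s=robot.sense();print(s['tool_pos'],s['ee_rot'],s['wrist_force'],s['grip_width']);im=save('wrist','w4.png');t=save('side','s4.png')
c=np.zeros((400,800,3),np.uint8);c[:384,:512]=im;c[:400,515:765]=cv2.resize(t[110:190,210:260],(250,400));cv2.imwrite('pics/f.png',c[:,:,::-1])
c=robot.calibration('wrist');print(proj('wrist',[[449.5,354.5,133],[449.5,354.5,127]],s))
```

```text
[446.93617411 353.09653135 202.97730574] [-1.08012115e-01 -3.13826640e+00  1.08897514e-03] [ 0.46903713 -0.37109763 -0.18501445] 0.750953225557808
[[259.40756159 217.38840872]
 [259.33998786 213.92758265]]
```

View pics/f.png

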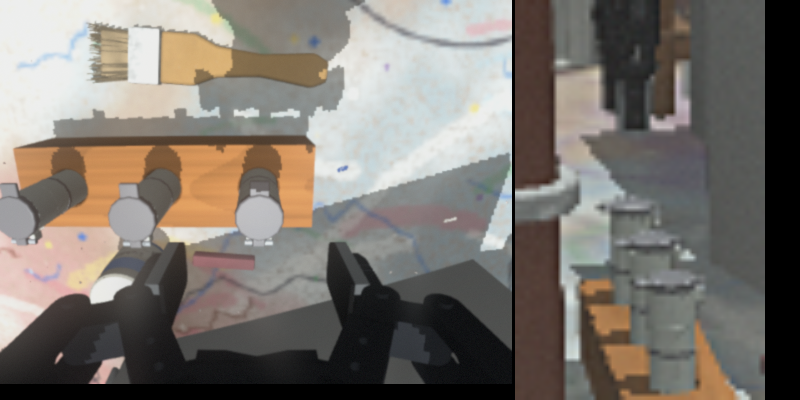

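The cap lies flat; its centre at (260,218) matches the predicted (259,217). I descend to grasp.

Call:
shift_gripper:
  rows: "-0.002,0.001,0.025,0,0,0;-0.003,0.0015,0.055,0,0,0;-0.003,0.0015,0.08,0,0,0;-0.003,0.0015,0.098,0,0,0;-0.003,0.0015,0.106,0,0,0"
  jaw: 0.75

```text
t: 5.88
tool_pos: [449.9, 354.3, 97.0]
ee_rot: [-0.108, -3.138, 0.001]
wrist_force: [-0.4, -0.3, -0.3]
grip_width: 0.75
gripper_force: 0.0
```

Call:
shift_gripper:
  rows: "0,0,0,0,0,0;0,0,0,0,0,0"

```text
t: 6.12
tool_pos: [451.1, 354.9, 99.4]
ee_rot: [0.108, 3.138, 0.001]
wrist_force: [1.1, -0.7, 0.9]
grip_width: 0.747
gripper_force: 0.0
```

Call:
shift_gripper:
  rows: "0,0,0,0,0,0;0,0,0,0,0,0;0,0,0,0,0,0;0,0,0,0,0,0;0,0,0,0,0,0"
  jaw: 0.1
  grip_force: 32

```text
t: 6.75
tool_pos: [450.9, 354.7, 99.0]
ee_rot: [0.108, 3.139, 0.0]
wrist_force: [0.4, -0.6, 5.7]
grip_width: 0.335
gripper_force: 31.7
```

Scaled: -85 mm is -0.085, -65 mm is -0.065.

Call:
shift_gripper:
  rows: "0,0,-0.01,0,0,0;0,0,-0.025,0,0,0;0,0,-0.045,0,0,0;0,0,-0.065,0,0,0;0,0,-0.085,0,0,0"

```text
t: 7.38
tool_pos: [450.5, 354.7, 185.2]
ee_rot: [0.108, 3.139, 0.001]
wrist_force: [-0.0, 0.1, -1.0]
grip_width: 0.338
gripper_force: 31.9
```

Call:
shift_gripper:
  rows: "0,0,-0.025,0,0,0;0,0,-0.05,0,0,0;0,0,-0.075,0,0,0;0,0,-0.095,0,0,0;0,0,-0.1,0,0,0"

```text
t: 8.0
tool_pos: [450.9, 354.8, 285.5]
ee_rot: [0.108, 3.137, 0.002]
wrist_force: [-0.3, 0.6, -1.5]
grip_width: 0.336
gripper_force: 31.9
```

Run:
```python
from h import *
s=robot.sense();print(s['joint_positions'])
```

```text
[4.38840760e-01 3.15415044e-02 8.57634491e-02 1.62240876e+00
 1.19553630e-04 5.07574693e-01]
```

Scaled: -0.65 rad is -3.25.

Call:
shift_gripper:
  rows: "0,0,0,-0.3,-0.55,0;0,0,0,-0.7,-1.25,0;0,0,0,-1.1,-1.95,0;0,0,0,-1.5,-2.7,0;0,0,0,-1.8,-3.25,0"

```text
t: 8.62
tool_pos: [462.1, 366.7, 284.6]
ee_rot: [0.086, 2.456, 0.421]
wrist_force: [-55.8, -55.1, 19.3]
grip_width: 0.34
gripper_force: 32.7
```

Run:
```python
from h import *
s=robot.sense();R=Ro.from_rotvec(s['ee_rot']).as_matrix();print(s['joint_positions'],R.round(3));save('side','s5.png');save('top','t5.png')
```

```text
[ 0.45845084 -0.84248449 -0.78065562  0.9037824  -0.01870109  0.52151886] [[-0.795 -0.041  0.605]
 [ 0.163  0.947  0.278]
 [-0.584  0.32  -0.746]]
```

Call:
shift_gripper:
  rows: "-0.02,0.011,0.02,0,0,0;-0.039,0.022,0.04,0,0,0;-0.039,0.022,0.04,0,0,0"

```text
t: 9.1
tool_pos: [517.4, 391.8, 285.4]
ee_rot: [0.087, 2.459, 0.419]
wrist_force: [-0.3, -0.6, -0.1]
grip_width: 0.338
gripper_force: 32.7
```

Run:
```python
from h import *
s=robot.sense();R=Ro.from_rotvec(s['ee_rot']).as_matrix();print(s['joint_positions'],R.round(3),s['tool_pos']);a=save('side','s6.png');b=save('top','t6.png')
c=np.hstack([a[20:220,130:330],b[100:300,:200]]);cv2.imwrite('pics/g.png',cv2.resize(c,(800,400))[:,:,::-1])
```

```text
[ 0.45455878 -0.61810491 -0.64497367  0.81806067 -0.01654607  0.51932035] [[-0.796 -0.039  0.604]
 [ 0.163  0.947  0.277]
 [-0.582  0.319 -0.748]] [517.35479241 391.83832193 285.35519537]
```

View pics/g.png

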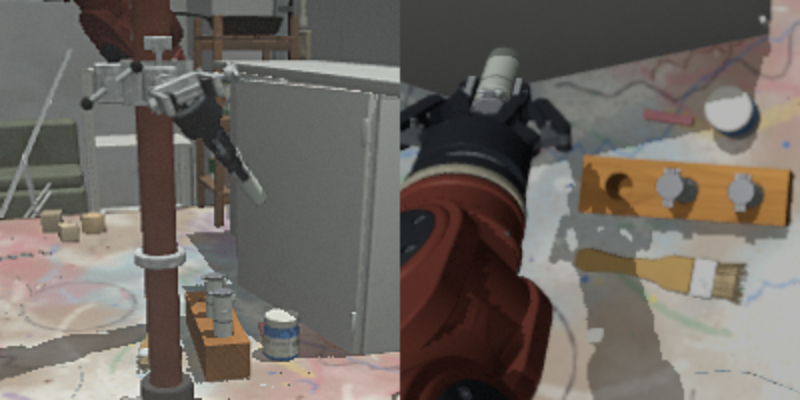

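The tube is held and tilted, with spares and bystanders in place. I check how far the grey cabinet behind is.

Run:
```python
from h import *
for p in((0,150),(100,129),(185,110),(185,52)):print(p,onz('top',p,0).round(),onz('top',p,430).round())
for p in((318,195),(245,130),(240,195),(225,140)):print(p,onz('side',p,0).round())
s=robot.sense();R=Ro.from_rotvec(s['ee_rot']).as_matrix();print('foot',s['tool_pos']+R[:,2]*85, 'down in tool',R.T@[0,0,1],R.T@[1,0,0],R.T@[0,1,0])
```

```text
(0, 150) [563. 651.  -0.] [483. 383. 430.]
(100, 129) [623. 403.   0.] [515. 246. 430.]
(185, 110) [678. 180.   0.] [546. 124. 430.]
(185, 52) [840. 182.   0.] [634. 125. 430.]
(318, 195) [711. 190.  -0.]
(245, 130) [ 698. 1154.    0.]
(240, 195) [452. 261.   0.]
(225, 140) [542. 968.  -0.]
foot [567.62544184 415.19110239 222.23364128] down in tool [-0.58284922  0.31896286 -0.74736168] [-0.79606533 -0.03964864  0.60391056] [0.16299317 0.94693753 0.27702445]
```

Create fk.py:
```python
import numpy as np
from scipy.optimize import least_squares
D=[([.9403,.10456,.09668,1.5639],[240.55,549.43,249.72]),([.5740,-.01398,.10344,1.6887],[380.07,400.21,320.04]),
([.43884,.03154,.08576,1.62241],[450.9,354.8,285.5]),([.45455,-.61810,-.64497,.81806],[517.35,391.84,285.36])]
def f(q,k):
    j1,j2,j3,j4=q;a,h,L1,L2,m,Lt=k;e=j3-j2;p=j4-e
    return np.array([a+L1*np.sin(j2)+L2*np.cos(e)-m*np.sin(e)+Lt*np.cos(p),h+L1*np.cos(j2)+L2*np.sin(e)+m*np.cos(e)-Lt*np.sin(p)])
def y(q,X): return np.array([X[0]*np.cos(q[0])+X[1]*np.sin(q[0]),X[2]])
k=least_squares(lambda k:np.concatenate([f(q,k)-y(q,X) for q,X in D]+[.01*(k-[0,400,500,500,0,250])]),[0,400,500,500,0,250]).x
```

Run:
```python
from fk import *
print(k.round(),[(f(q,k)-y(q,X)).round(1) for q,X in D],[y(q,X).round() for q,X in D])
for r in (560,590,620,650):
  for z in (240,285,330,370,410):
    for p in (.3,.0):
      s=least_squares(lambda v:f([0,v[0],v[1],p+v[1]-v[0]],k)-[r,z],[-.6,-.6]);v=s.x
      print(r,z,p,v.round(2),round(p+v[1]-v[0],2),round(s.cost,1))
```

```text
[ -1. 300. 340. 551.  41. 426.] [array([-0.1, -0.1]), array([0.1, 0. ]), array([ 0., -0.]), array([-0.1,  0.1])] [array([586., 250.]), array([536., 320.]), array([559., 286.]), array([637., 285.])]
560 240 0.3 [-1.97 -1.65] 0.63 1022.8
560 240 0.0 [-1.15 -1.65] -0.5 2092.7
560 285 0.3 [-2.19 -1.65] 0.85 264.3
560 285 0.0 [-1.46 -1.65] -0.19 2946.4
560 330 0.3 [-2.05 -1.52] 0.83 0.0
560 330 0.0 [-1.79 -1.65] 0.14 2770.5
560 370 0.3 [-1.76 -1.35] 0.71 0.0
560 370 0.0 [-2.05 -1.65] 0.4 1843.9
560 410 0.3 [-1.61 -1.22] 0.69 0.0
560 410 0.0 [-2.25 -1.65] 0.61 748.0
590 240 0.3 [-1.91 -1.65] 0.57 149.3
590 240 0.0 [-1.22 -1.65] -0.43 680.7
590 285 0.3 [-1.93 -1.58] 0.66 0.0
590 285 0.0 [-1.48 -1.65] -0.17 1101.0
590 330 0.3 [-1.64 -1.38] 0.55 0.0
590 330 0.0 [-1.75 -1.65] 0.1 1013.1
590 370 0.3 [-1.52 -1.27] 0.55 0.0
590 370 0.0 [-1.97 -1.65] 0.33 562.7
590 410 0.3 [-1.42 -1.16] 0.57 0.0
590 410 0.0 [-2.16 -1.65] 0.51 105.2
620 240 0.3 [-1.46 -1.48] 0.28 0.0
620 240 0.0 [-1.27 -1.65] -0.38 35.9
620 285 0.3 [-1.41 -1.38] 0.33 0.0
620 285 0.0 [-1.49 -1.65] -0.15 145.1
620 330 0.3 [-1.36 -1.28] 0.38 0.0
620 330 0.0 [-1.72 -1.65] 0.08 118.8
620 370 0.3 [-1.31 -1.19] 0.42 0.0
620 370 0.0 [-1.91 -1.65] 0.27 15.6
620 410 0.3 [-1.25 -1.09] 0.46 0.0
620 410 0.0 [-1.68 -1.49] 0.19 0.0
650 240 0.3 [-1.09 -1.33] 0.06 0.0
650 240 0.0 [-0.76 -1.43] -0.66 0.0
650 285 0.3 [-1.13 -1.27] 0.16 0.0
650 285 0.0 [-1.07 -1.47] -0.41 0.0
650 330 0.3 [-1.14 -1.19] 0.25 0.0
650 330 0.0 [-1.24 -1.46] -0.22 0.0
650 370 0.3 [-1.12 -1.11] 0.31 0.0
650 370 0.0 [-1.3  -1.41] -0.12 0.0
650 410 0.3 [-1.1  -1.03] 0.37 0.0
650 410 0.0 [-1.3  -1.34] -0.04 0.0
```

Levelling forward would run j2 to its limit, so I will swing the tool sideways to the left (joint 5), where there is room. I compute the arc.

Create arc.py:
```python
from h import *
import sys
Lc,j1=300,.4546
s=robot.sense();R=Ro.from_rotvec(s['ee_rot']).as_matrix();z=R[:,2]
t=np.array([-np.sin(j1),np.cos(j1),0])
zt=z@t;z0=z-zt*t;z0/=np.linalg.norm(z0);a=np.cross(z0,t)
print('phi now',np.arcsin(zt),s['joint_positions'].round(3),s['tool_pos'].round(),z.round(3))
for d in map(float,sys.argv[1:]):
    Q=Ro.from_rotvec(a*d); print(d,(R.T@(Lc*(Q.apply(z)-z))).round(0),(R.T@(a*d)).round(3),Q.apply(z).round(2))
```

```bash
python3 arc.py .12 .27 .42 .57 .7
```

```text
phi now -0.01629069643782006 [ 0.455 -0.622 -0.647  0.819 -0.017  0.519] [516. 392. 286.] [ 0.604  0.277 -0.747]
0.12 [18. 31. -2.] [-0.104  0.06  -0.   ] [ 0.55  0.38 -0.74]
0.27 [ 40.  69. -11.] [-0.234  0.134 -0.   ] [ 0.47  0.51 -0.72]
0.42 [ 61. 106. -26.] [-0.365  0.208  0.   ] [ 0.38  0.62 -0.69]
0.57 [ 80. 141. -47.] [-0.495  0.283 -0.   ] [ 0.28  0.72 -0.64]
0.7 [ 96. 168. -71.] [-0.608  0.347 -0.   ] [ 0.19  0.79 -0.58]
```

Scaled: 168 mm is 0.168, 141 mm is 0.141, -0.608 rad is -3.04.

Call:
shift_gripper:
  rows: "0.018,0.031,-0.002,-0.52,0.3,0;0.04,0.069,-0.011,-1.17,0.67,0;0.061,0.106,-0.026,-1.825,1.04,0;0.08,0.141,-0.047,-2.475,1.415,0;0.096,0.168,-0.071,-3.04,1.735,0"

```text
t: 9.82
tool_pos: [388.9, 547.4, 337.7]
ee_rot: [-0.264, 2.538, 1.252]
wrist_force: [0.8, 0.0, 0.1]
grip_width: 0.341
gripper_force: 32.8
```

Call:
shift_gripper:
  rows: "0,0,0,0,0,0"

```text
t: 9.95
tool_pos: [389.8, 546.9, 337.5]
ee_rot: [-0.262, 2.538, 1.247]
wrist_force: [0.7, -1.0, -1.2]
grip_width: 0.339
gripper_force: 32.8
```

```bash
python3 arc.py .1 .24 .38 .5 .6 .68
```

```text
phi now 0.6842167869412652 [ 0.479 -0.628 -0.648  0.808  0.668  0.542] [390. 547. 338.] [ 0.186  0.795 -0.578]
0.1 [15. 26. -1.] [-0.087  0.05   0.   ] [ 0.11  0.84 -0.53]
0.24 [35. 62. -9.] [-0.208  0.119  0.   ] [ 0.01  0.89 -0.45]
0.38 [ 55.  97. -21.] [-0.33   0.188  0.   ] [-0.09  0.93 -0.36]
0.5 [ 71. 125. -37.] [-0.434  0.248  0.   ] [-0.18  0.94 -0.28]
0.6 [ 84. 147. -52.] [-0.521  0.297  0.   ] [-0.25  0.94 -0.21]
0.68 [ 94. 164. -67.] [-0.591  0.337  0.   ] [-0.31  0.94 -0.15]
```

Call:
shift_gripper:
  rows: "0.015,0.026,-0.001,-0.435,0.25,0;0.035,0.062,-0.009,-1.04,0.595,0;0.055,0.097,-0.021,-1.65,0.94,0;0.071,0.125,-0.037,-2.17,1.24,0;0.084,0.147,-0.052,-2.605,1.485,0"

```text
t: 10.58
tool_pos: [259.0, 592.1, 446.9]
ee_rot: [0.59, -2.357, -1.962]
wrist_force: [-0.8, -0.0, -0.8]
grip_width: 0.337
gripper_force: 32.8
```

Call:
shift_gripper:
  rows: "0,0,0,0,0,0"

```text
t: 10.7
tool_pos: [259.6, 592.1, 446.3]
ee_rot: [0.589, -2.361, -1.96]
wrist_force: [0.5, 0.7, -1.1]
grip_width: 0.337
gripper_force: 32.8
```

```bash
python3 arc.py .07 .13
```

```text
phi now 1.2806689907565802 [ 0.491 -0.664 -0.674  0.746  1.255  0.609] [260. 592. 446.] [-0.249  0.945 -0.213]
0.07 [10. 18. -1.] [-0.061  0.035 -0.   ] [-0.3   0.94 -0.16]
0.13 [19. 34. -3.] [-0.113  0.065 -0.   ] [-0.34  0.93 -0.12]
```

Scaled: -1 mm is -0.001, 34 mm is 0.034, -0.113 rad is -0.565.

Call:
shift_gripper:
  rows: "0.008,0.014,-0.001,-0.25,0.14,0;0.014,0.026,-0.002,-0.45,0.25,0;0.019,0.034,-0.003,-0.565,0.325,0;0.019,0.034,-0.003,-0.565,0.325,0"

```text
t: 11.2
tool_pos: [233.4, 588.6, 474.7]
ee_rot: [0.636, -2.195, -2.026]
wrist_force: [0.6, -0.3, -0.3]
grip_width: 0.338
gripper_force: 32.8
```

Call:
shift_gripper:
  rows: "0,0,0,0,0,0;0,0,0,0,0,0;0,0,0,0,0,0"

```text
t: 11.58
tool_pos: [233.3, 588.6, 474.8]
ee_rot: [0.636, -2.193, -2.026]
wrist_force: [0.2, 0.0, -1.1]
grip_width: 0.339
gripper_force: 32.8
```

```bash
python3 arc.py
```

Run:
```python
from h import *
a=save('side','s7.png');b=save('top','t7.png');w=save('wrist','w7.png')
c=np.zeros((400,800,3),np.uint8);c[:384,:512]=w;c[:200,515:795]=cv2.resize(b[120:220,60:200],(280,200));c[203:400,515:795]=cv2.resize(a[20:216,120:400],(280,197));cv2.imwrite('pics/i.png',c[:,:,::-1])
```

```text
phi now 1.4134295145361258 [ 0.491 -0.688 -0.698  0.685  1.387  0.669] [233. 589. 475.] [-0.34   0.933 -0.117]
```

View pics/i.png

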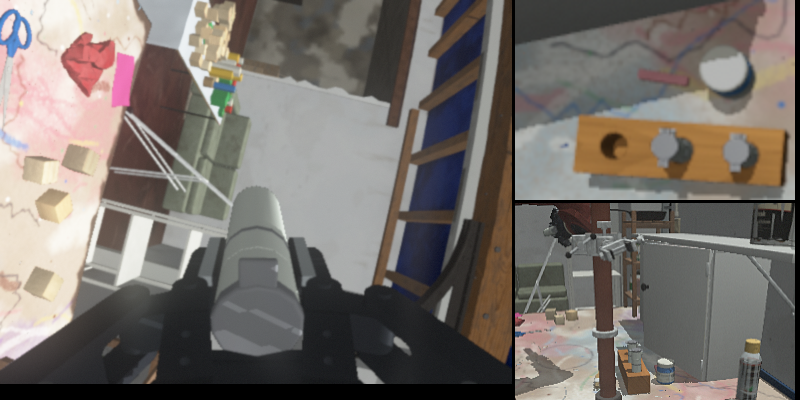

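The tube lies between the pads with its cap flat on the rim (tab at (260,270)), about 7° off level at z ≈ 470 mm. The rack picture shows both spares, the jar and the chalk where they were. I hand it in.

```bash
python3 -c "
from rig import robot
print(robot.job_done())"
```

```text
the job is handed in; nothing more can be done
None
```

I pressed the open tube's cap shut in the rack and drew the tube out; it was handed in held about 7° off level at z ≈ 470 mm, cap shut, spares in the rack, after 11.7 s, but joint 2 briefly read −0.842 (limit −0.84) while turning, with a wrist-force spike of about 80 N (limit 120), which may count against it.

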